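Load a coated test coupon under the sprung hold-down arm

TASK

Set the coated test coupon up for its adhesion test: take it from the bench and push its bare, drilled end in under the sprung arm of the coupon clamp, so that the arm rides up over it, until that end is fully home against the stop. Let go, so that the arm bears down on the bare end and the coupon lies flat on the bed between the guide rails with its grey coated part sticking out, and leave the other things on the bench where they are.

Things in the scene. Friction and masses are not known exactly. Their poses are not given: they have to be found in the camera images.
- test_coupon: flat aluminium bar 150 x 45 x 12 mm, 0.15 to 0.3 kg, lying flat on the bench; its last 35 mm at one end are bare metal with a 7 mm hole, the rest is coated grey. Origin: centre of its underside; x along its length towards the bare drilled end, y across its width, z up
- coupon_drilled_end (a point): middle of the bare drilled end's lower edge: 75 mm from the coupon's origin along its x
- coupon_clamp: coupon clamp, fixed to the bench: grey base plate 170 x 120 x 8 mm (x -70 to 100 mm) carrying a dark steel bed (x -55 to 105, y -37 to 37, top at z 22 mm). Origin on the bench under the bed; x is the direction in which the coupon is pushed in, z up. With the coupon home its origin is at x -30, y 0, z 22 mm here and its coated end overhangs the bed's front by 50 mm
- clamp_stop (a point): middle of the stop's face at the level of the bed's top (clamp x 45, z 22 mm), where the drilled end's lower edge belongs; the stop is a cross bar 10 mm high. Axes as the clamp's. Two guide rails 10 mm high lead to it from clamp x -21 mm with a 51 mm wide channel between them, centred on y 0; their front ends flare outward from x -38 mm
- hold_arm (a joint): hinge of the sprung hold-down arm, rad; its pin is behind the stop (clamp x 85, z 52 mm) and the arm reaches forward over the channel's middle to a 30 mm wide shoe with an upturned front. 0: at rest, shoe 1 to 4 mm above the bed; about 0.15: bearing on a 12 mm coupon with some 5 N; at most 0.8, farther up. The spring always drives it down
- shoe_lip (a point): underside of the arm's upturned front lip, its middle; at rest at clamp x -26 mm, 40 mm above the bench, so a coupon on the bed (top at 34 mm) passes under it. A coupon pushed along the bed meets the sloping underside behind the lip and wedges the arm up, at 5 to 15 N of push. The shoe bears on it between clamp x 12 and 34 mm
- tape_roll: bystander: orange roll of masking tape, 98 x 98 x 24 mm, lying flat; origin at the centre of its underside
- marker_pen: bystander: white marker with a black cap, 130 mm long, 18 mm thick; origin at its underside's centre
- air_coupler: bystander: small brass air coupler, 71 mm long, 24 mm thick; origin at its underside's centre
- centre_cap: bystander: black wheel centre cap, 60 mm across, 18 mm high, on the right; origin at its underside's centre
- tape_measure: bystander: yellow tape measure, 37 x 72 x 65 mm; origin at its underside's centre
- sanding_block: bystander: black rubber sanding block, 122 x 66 x 41 mm; origin at its underside's centre
- centre_cap_b: bystander: another such cap, on the left; origin at its underside's centre

How it is judged:
By the outcome, as a careful person would: the job done as asked, in the order asked, and still so for the second after the job is handed in, with the robot touching nothing.
It also fails if it takes over 48 s, if anything falls off the work surface, if the arm or the gripper's body presses on something with over 40 N, if the wrist force passes 120 N, or if a joint passes its speed limit or range.

ROBOT

A 6-joint arm with a two-finger parallel gripper is mounted at the origin on a cart in front of the work surface, level with it; the furniture and walls round the work are solid. World frame = base frame: x ahead of the robot, y to its left, z up, the work surface at z = 0. Lengths are in mm, angles in rad, forces in N, time in s.
With the tool pointing down it reaches from about 300 to 775 mm from the base axis. Payload 14.6 kg.
Tool frame: the origin (TCP) lies midway between the tips of the shut fingers; the grasp point (between the pads) lies 19 mm behind it; z points along the fingers, y is the line along which they close (so a half turn about z gives the same grasp; the last joint's range is limited). The gripper opens to 94 mm and grips with 3 to 60 N. Pads are 16 mm wide; open, the fingers measure 119 mm over their backs; the gripper's body (75 mm by 177 mm) begins 78 mm behind the grasp point.
Start: joints at [1.081, 0.3, 1.521, -0, 1.321, -0.067], TCP at [225.67, 501.56, 205.446] pointing down, gripper open.
Joint ranges: [-3.03, 3.03], [-0.79, 2.21], [0.23, 2.52], [-1.04, 4.18], [0, 3.07], [-2.55, 2.55]. Speed limits (rad/s): [2.22, 2.22, 2.57, 3.14, 3.14, 3.14].

INTERFACE

Orientations are given as [roll, pitch, yaw] about the fixed x, y, z axes, in that order (R = Rz(yaw) Ry(pitch) Rx(roll)).
In Python, from cell import manip gives the robot as it stands.
- The arm moves only by the shell command python3 -m creep 'ROWS' [OPENING] [FORCE]. ROWS is text: rows parted by semicolons, each of 6 numbers parted by spaces: the shift along the tool's x, y, z normalised to -1 to 1, where 1 is 4 cm, then the turn, a rotation vector about the tool's x, y, z normalised to -1 to 1, where 1 is pi rad. In form: dx dy dz ax ay az; .... A call has 1 to 20 rows; each row shifts and turns the commanded pose from where the row before left it, along the tool's axes as they then stand; what a row does not reach is not made up. A row lasts 1/8 s, in which the tool goes at most 62.5 mm and 10.7 degrees, less where a joint would pass 70% of its speed; a pose out of reach is approached as far as the arm can. A call with a number of a shift or a turn outside -1 to 1 is refused whole. A call with a gripper value outside its range is refused whole. OPENING is the closure, from 0 (fully open) to 1 (shut), set as the call begins (- or left out, the last holds). The fingers move at their own pace and stop on an object; FORCE is the grip in N (left out, the last holds). Time passes only in rows, so rows that do not move let the fingers close. It gives the time, the measured TCP pose, the force, the opening and the grip force at its end, in the units of the state.
- manip.read_state(): the state, without advancing time (a new reading comes with each control period).
- manip.camera(name): name is "scene" or "top" or "wrist"; returns a dict with "color" (400x640x3 uint8, red, green, blue), "range_z" (400x640 float32, mm along the optical axis (not along the pixel's ray), 0 where there is no reading), "camera_matrix" (3x3 intrinsics, pixels), "k1" (the pictures are not rectified: a ray, as slopes to the right and down, at radius r is drawn at 1 + k1 r^2 times it, then the intrinsics apply), "T" (4x4, takes a point from camera to world coordinates). Camera axes: x right, y down, z forward; pixel columns grow to the right and rows downward; lengths in mm; the calibration is good to about 2 mm. A picture is of the moment at which its call begins.
- manip.sign_off(): hands the job in; it is judged then, once.
The state is a dict: "clock": time; "joints": joint angles; "qd": joint speeds; "effort": joint torques, N m; "eef_pos": TCP position; "eef_rot": TCP orientation; "wrist_force": force on the tool from outside, world axes, zero at the start; "moment": the same for the moment, N m; "finger_gap": finger opening in mm; "finger_force": force on a finger pad.
Only numpy, scipy, OpenCV 4.12 (cv2) and the standard library are available. Lean on these libraries where they do the work, as an engineer would, in place of code of your own. Each camera call takes 0.05 s, during which the arm holds its last target. There are 200 camera calls.

## Working session

There is one attempt and no reset: what is moved stays moved. The work goes in short steps, Python scripts to look and compute and a shell command to move; the robot and the scene stay as the last step left them, time stands still between calls to the robot, and variables do not carry over. Pictures are saved under pics/ and viewed, at most 13 in all, crops included, and the job is handed in when it is done.

```bash
mkdir -p pics; cat > h.py <<'E'
import numpy as np, cv2
from cell import manip
def cam(n):
    c=manip.camera(n); K=np.array(c["camera_matrix"]); k1=c["k1"]; z=c["range_z"]
    v,u=np.mgrid[0:400,0:640].astype(float)
    p=np.stack([u.ravel(),v.ravel()],1)[:,None]
    xy=cv2.undistortPoints(p,K,np.array([k1,0,0,0.]))[:,0]
    P=np.c_[xy,np.ones(len(xy))]*z.reshape(-1,1)
    T=np.array(c["T"]); W=P@T[:3,:3].T+T[:3,3]
    W[z.ravel()==0]=np.nan
    c["W"]=W.reshape(400,640,3); return c
def save(c,f): cv2.imwrite("pics/"+f,c["color"][:,:,::-1])
E
python3 - <<'E'
from h import *
c=cam("top"); save(c,"top1.png"); np.save("top1.npy",c["W"]); 
c=cam("scene"); save(c,"scene1.png"); np.save("scene1.npy",c["W"])
print(manip.read_state())
E
```

```text
{'clock': 0.1, 'joints': array([ 1.08141472e+00,  3.00397015e-01,  1.52147602e+00, -7.68088043e-06,
        1.32068275e+00, -6.65766728e-02]), 'qd': array([-5.55578136e-04, -1.69629731e-03, -5.42666289e-04,  3.48225066e-04,
        5.93420617e-04, -4.20384287e-05]), 'effort': array([-1.16041218e-03, -5.32639503e+01, -3.53289735e+01,  7.08821020e-02,
        2.34361592e-02, -5.37513790e-05]), 'eef_pos': array([225.56834379, 501.38246672, 204.97140803]), 'eef_rot': array([-3.14063116e+00, -5.66511819e-05,  2.71878959e+00]), 'wrist_force': array([-0.71360295, -0.30851402,  0.21339969]), 'moment': array([ 0.01603044, -0.01550923, -0.00745588]), 'finger_force': 0.0, 'finger_gap': 94.29990953361109}
```

View pics/top1.png

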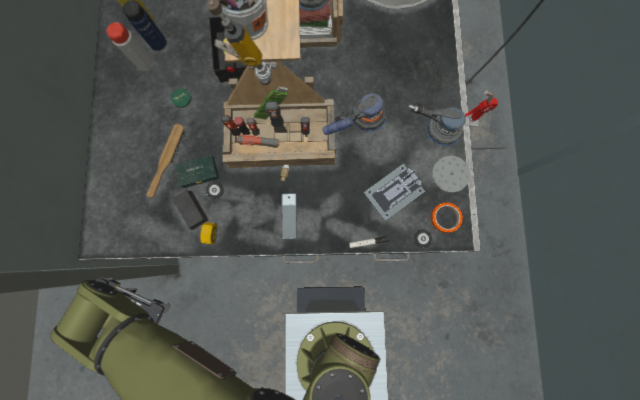

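View pics/scene1.png

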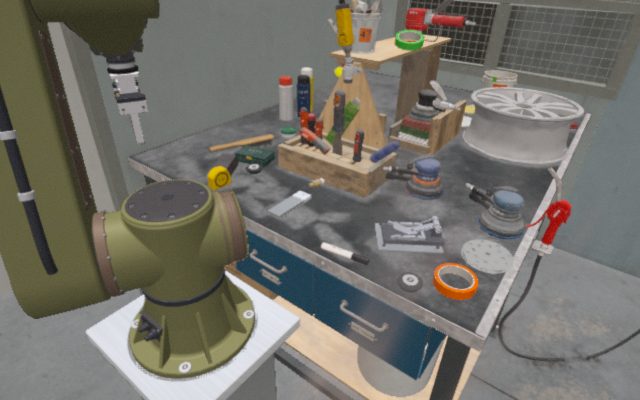

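The top picture shows the coupon at (289,215) with its bare end upwards at about (289,200). The clamp is at (395,191) and rotated, and the pen lies at (368,242). Next I'll measure both and view an enlarged crop of the clamp.

```bash
python3 - <<'E'
from h import *
W=np.load("top1.npy"); im=cv2.imread("pics/top1.png")
cv2.imwrite("pics/crop1.png",cv2.resize(im[150:255,270:450],None,fx=4.4,fy=4.4,interpolation=cv2.INTER_CUBIC))
def rect(name,r0,r1,c0,c1,z0,z1):
    w=W[r0:r1,c0:c1].reshape(-1,3); m=(w[:,2]>z0)&(w[:,2]<z1); p=w[m]
    print(name,m.sum(),np.median(p[:,2]),cv2.minAreaRect(p[:,:2].astype(np.float32)))
print("bench z",np.nanmedian(W[200:235,310:345,2]))
rect("coupon",185,248,275,305,6,20)
rect("plate",155,225,355,432,4,60)
rect("plate z",155,225,355,432,4,15)
rect("bed+",155,225,355,432,17,60)
rect("arm",155,225,355,432,38,90)
for p in [(289,200),(289,230),(368,242),(285,172),(423,238),(370,192),(395,190),(420,175)]: print(p,W[p[1],p[0]].round(1))
S=np.load("scene1.npy"); 
np.set_printoptions(linewidth=200)
print(W[160:222:2,362:430:2,2].round(0).astype(int))
E
```

```text
bench z 0.3800539911849228
coupon 604 12.179372271201487 ((477.8369445800781, 140.59710693359375), (188.22035217285156, 85.57535552978516), 2.4410555362701416)
plate 2009 18.378630505262436 ((550.4530639648438, -211.89654541015625), (262.01519775390625, 238.7740020751953), 88.68768310546875)
plate z 963 7.438793781376262 ((550.4530639648438, -211.89654541015625), (262.01519775390625, 238.7740020751953), 88.68768310546875)
bed+ 1025 26.799612489226774 ((546.1334838867188, -222.77734375), (96.95245361328125, 160.9076690673828), 35.92893981933594)
arm 225 51.19156155155042 ((547.5422973632812, -235.8957061767578), (63.9626350402832, 124.48406982421875), 44.69971466064453)
(289, 200) [519.  141.8  11.4]
(289, 230) [418.  142.4  10.7]
(368, 242) [ 373.  -117.8   16.2]
(285, 172) [613.3 153.8  22.5]
(423, 238) [ 382.5 -298.8   16.5]
(370, 192) [ 539.6 -131.1   17.2]
(395, 190) [ 543.1 -213.5   25.6]
(420, 175) [ 599.3 -308.3   -5.1]
[[ 1  3 -3 ...  2 -1 -1]
 [-3  4 -4 ... -1  0  1]
 [-3 -3  0 ...  3 -2  1]
 ...
 [ 2  0  2 ...  1 -1  1]
 [ 0  5  1 ...  0  1  2]
 [-3 -1  2 ...  0  1  0]]<stdin>:16: RuntimeWarning: invalid value encountered in cast
```

View pics/crop1.png

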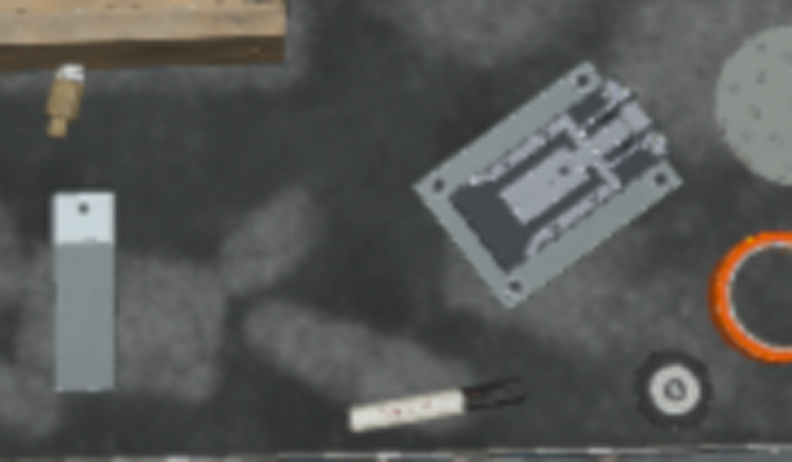

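The enlarged crop gives the coupon corners, with the bare end at the top. It also gives the clamp plate corners: left (414,186), bottom (511,307), right (683,182) and top (590,62). The front opening faces lower left, so the push goes up and to the right. I'll intersect those pixel rays with the known heights.

```bash
cat >> h.py <<'E'
def ray(c,px,z):
    xy=cv2.undistortPoints(np.array(px,float)[:,None],np.array(c["camera_matrix"]),np.array([c["k1"],0,0,0.]))[:,0]
    T=np.array(c["T"]); d=np.c_[xy,np.ones(len(xy))]@T[:3,:3].T; o=T[:3,3]
    return o+d*((z-o[2])/d[:,2])[:,None]
E
python3 - <<'E'
from h import *
c=manip.camera("top")
f=lambda L:[((x+.5)/4.4-.5+270,(y+.5)/4.4-.5+150) for x,y in L]
q=ray(c,f([(52,193),(114,193),(114,390),(55,390)]),12)
print(q.round(1), np.linalg.norm(np.diff(q,axis=0),axis=1),"c",q.mean(0)); d=q[:2].mean(0)-q[2:].mean(0); print("yaw",np.arctan2(d[1],d[0]))
q=ray(c,f([(414,186),(511,307),(683,182),(590,62)]),8)
d=q[2:].mean(0)-q[:2].mean(0); y=np.arctan2(d[1],d[0]); u=np.array([np.cos(y),np.sin(y)])
print(q.round(1), np.linalg.norm(np.diff(q,axis=0),axis=1)); 
o=q.mean(0)[:2]-15*u
print("clamp yaw",y,"origin",o,"home coupon origin",o-30*u)
E
```

```text
[[541.7 167.2  12. ]
 [540.7 119.6  12. ]
 [390.2 120.9  12. ]
 [391.1 165.3  12. ]] [ 47.637784   150.47457178  44.43647627] c [465.93199154 143.24139095  12.        ]
yaw 0.00222143618642761
[[ 542.  -111.1    8. ]
 [ 447.2 -181.     8. ]
 [ 540.8 -317.5    8. ]
 [ 637.1 -251.6    8. ]] [117.85522288 165.52484738 116.71383895]
clamp yaw -0.9728654840661303 origin [ 533.33469463 -202.91559391] home coupon origin [ 516.44668913 -178.12052847]
```

```bash
python3 -m creep '0 0 0 0 0 -0.045;0 0 0 0 0 -0.045;0 0 0 0 0 -0.045;-0.49 -0.895 0 0 0 0;-0.49 -0.895 0 0 0 0;-0.49 -0.895 0 0 0 0;-0.49 -0.895 0 0 0 0;-0.49 -0.895 0 0 0 0;-0.49 -0.895 0 0 0 0;-0.49 -0.895 0 0 0 0;-0.49 -0.895 0 0 0 0;-0.49 -0.895 0 0 0 0;-0.49 -0.895 0 0 0 0;0 0 0 0 0 0;0 0 0 0 0 0' 0 40
python3 - <<'E'
from h import *
s=manip.read_state(); print(s["eef_pos"],s["eef_rot"])
c=cam("wrist"); save(c,"w1.png"); np.save("w1.npy",c["W"]); print(np.array(c["T"]).round(2))
w=c["W"].reshape(-1,3); p=w[(w[:,2]>7)&(w[:,2]<17)&(abs(w[:,0]-466)<110)&(abs(w[:,1]-143)<50)]
print(len(p),cv2.minAreaRect(p[:,:2].astype(np.float32)),np.median(p[:,2]),np.percentile(p,[2,98],axis=0))
E
```

```text
clock: 2.02
eef_pos: [421.9, 144.1, 205.3]
eef_rot: [3.142, -0.0, -3.141]
wrist_force: [-0.2, 0.2, -0.6]
finger_gap: 94.0
finger_force: 0.0
[421.89401899 144.12518649 205.34028679] [ 3.14150404e+00 -3.63016351e-04 -3.14055330e+00]
[[-0.0000e+00  9.7000e-01  2.4000e-01  3.5274e+02]
 [ 1.0000e+00 -0.0000e+00  0.0000e+00  1.4461e+02]
 [ 0.0000e+00  2.4000e-01 -9.7000e-01  3.8411e+02]
 [ 0.0000e+00  0.0000e+00  0.0000e+00  1.0000e+00]]
4225 ((466.14813232421875, 144.7821044921875), (150.59207153320312, 45.08332824707031), 0.38151371479034424) 11.577158396703851 [[393.3252418  123.14792652   9.97301156]
 [537.63464081 166.35464806  13.14921397]]
```

View pics/w1.png

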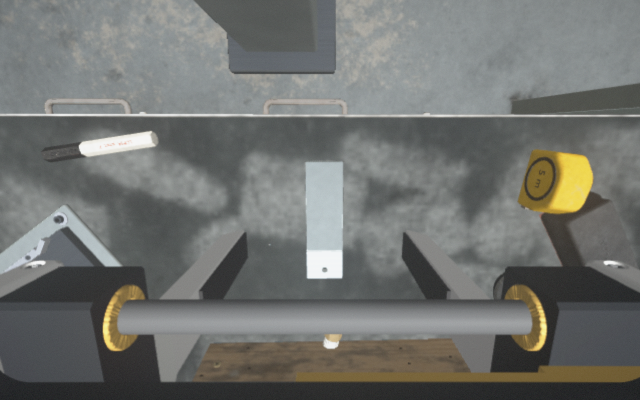

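The wrist view shows the coupon between the fingers at (324,220), bare end toward the gripper. Its measured size is 150.6 x 45.1 mm, centred at (466,145). Now I'll go down and grip it.

```bash
python3 -m creep '0 0 0.9 0 0 -0.002;0 0 1 0 0 0;0 0 1 0 0 0;0 0 1 0 0 0;0 0 0.8 0 0 0;0 0 0.35 0 0 0;0 0 0 0 0 0;0 0 0 0 0 0' 0.2 40; python3 -m creep '0 0 0 0 0 0;0 0 0 0 0 0;0 0 0 0 0 0;0 0 0 0 0 0;0 0 0 0 0 0;0 0 0 0 0 0' 1 40
```

```text
clock: 3.08
eef_pos: [422.8, 144.2, 4.5]
eef_rot: [3.141, 0.002, -3.134]
wrist_force: [-0.3, -0.7, -0.3]
finger_gap: 75.3
finger_force: 0.0
clock: 3.82
eef_pos: [422.2, 143.8, 3.6]
eef_rot: [3.142, 0.0, -3.134]
wrist_force: [-0.4, -1.0, 5.4]
finger_gap: 44.5
finger_force: 40.0
```

```bash
python3 -m creep '0 0 -0.5 0 0 0;0 0 -1 0 0 0;0 0 -1 0 0 0;0 0 0 0 0 0.052;0 0 0 0 0 0.052;0 0 0 0 0 0.052;0 0 0 0 0 0.052;0 0 0 0 0 0.052;0 0 0 0 0 0.052;-0.7 -0.517 0 0 0 0;-0.7 -0.517 0 0 0 0;-0.7 -0.517 0 0 0 0;-0.7 -0.517 0 0 0 0;-0.7 -0.517 0 0 0 0;0 0 0 0 0 0;0 0 0 0 0 0'
python3 - <<'E'
from h import *
for n in ("wrist","top"):
    c=cam(n); save(c,n+"2.png"); np.save(n+"2.npy",c["W"])
t=cv2.imread("pics/top2.png")[140:260,270:450]; w=cv2.imread("pics/wrist2.png")
t=cv2.resize(t,(600,400),interpolation=cv2.INTER_CUBIC)
cv2.imwrite("pics/topcrop2.png",t)
E
```

```text
clock: 5.82
eef_pos: [415.3, -29.8, 103.2]
eef_rot: [-3.141, -0.001, 2.169]
wrist_force: [-0.8, -0.1, -1.8]
finger_gap: 44.4
finger_force: 40.0
```

View pics/wrist2.png

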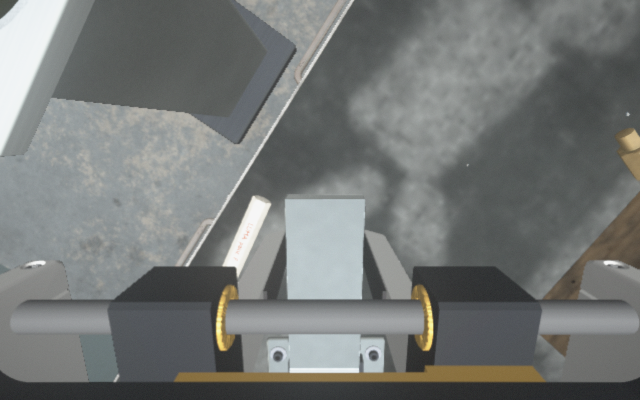

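View pics/topcrop2.png

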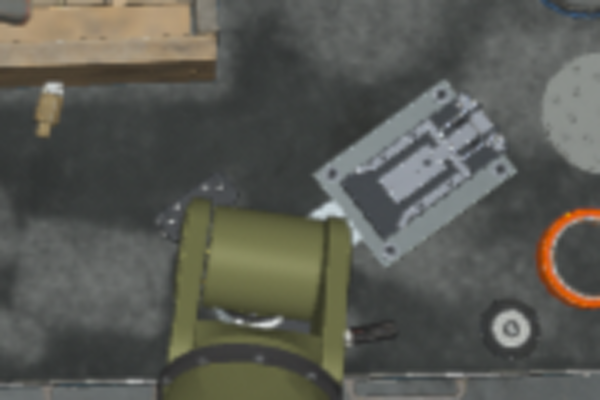

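The wrist view shows the coupon held straight, columns 288–363. The plate's front holes are at (278,355) and (372,355), symmetric about it at column 325. The top crop agrees. Next I'll refine the clamp yaw and lateral position.

```bash
python3 - <<'E'
from h import *
from scipy.optimize import minimize
R=lambda y:np.array([[np.cos(y),np.sin(y)],[-np.sin(y),np.cos(y)]])
# plate fit on top1 depth mask, by soft rectangle overlap
W=np.load("top1.npy")[150:232,350:432]; z=cv2.medianBlur(np.nan_to_num(W[:,:,2]).astype(np.float32),3)
P=W[:,:,:2].reshape(-1,2); m=((z>4)&(z<80)).ravel().astype(float); ok=np.isfinite(P[:,0])
P,m=P[ok],m[ok]
def cost(p):
    l=(P-p[:2])@R(p[2]).T
    s=1/(1+np.exp(np.clip((np.maximum(np.abs(l[:,0]-15)-86,np.abs(l[:,1])-60))/2,-50,50)))
    return ((s-m)**2).sum()
b=min((minimize(cost,[533+a,-203+d,-.97+e],method="Nelder-Mead") for a in(-6,4) for d in(-5,5) for e in(-.04,.03)),key=lambda r:r.fun)
print("depth fit",b.x,b.fun)
# holes via top1
c=manip.camera("top")
f=lambda L:[((x+.5)/4.4-.5+270,(y+.5)/4.4-.5+150) for x,y in L]
h=ray(c,f([(438,186),(516,287),(660,178),(582,79)]),8)[:,:2]; d=h[2:].mean(0)-h[:2].mean(0); y=np.arctan2(d[1],d[0])
print("holes",h.round(1).tolist(),"yaw",y,"mid",h.mean(0), "front yaw",np.arctan2(*(h[0]-h[1])[::-1])-np.pi/2)
# wrist: holes subpixel in small windows
c=cam("wrist"); g=cv2.cvtColor(c["color"],cv2.COLOR_RGB2GRAY); s=manip.read_state()
px=[]
for u in(278,372):
    q=g[346:365,u-9:u+10].astype(float); w=np.clip(120-q,0,None); vv,uu=np.mgrid[346:365,u-9:u+10]; px.append(((w*uu).sum()/w.sum(),(w*vv).sum()/w.sum()))
hw=ray(c,px,8)[:,:2]; print("wrist holes",px,hw.round(1).tolist(),np.linalg.norm(hw[1]-hw[0]))
d=hw[0]-hw[1]; print("yaw",np.arctan2(d[1],d[0])-np.pi/2, np.arctan2(d[1],d[0])+np.pi/2)
t=s["eef_pos"]; Rt=R(s["eef_rot"][2]) 
print("holes mid in tool-yaw axes", Rt@(hw.mean(0)-t[:2]))
# coupon now, top surface by depth
w=c["W"].reshape(-1,3); l=(w[:,:2]-t[:2])@Rt.T
k=(abs(w[:,2]-t[2]-8)<9)&(abs(l[:,1])<40)&(l[:,0]>10)&(l[:,0]<60); print("coupon y edges",np.percentile(l[k,1],[1,50,99]),"z",np.median(w[k,2]),"tail x",np.percentile(l[k,0],99),"slope",np.polyfit(l[k,0],w[k,2],1))
E
```

```text
depth fit [ 534.48015483 -203.53108723   -0.96568261] 72.97648909832438
holes [[541.6, -129.5], [462.4, -185.6], [544.3, -300.1], [623.7, -244.7]] yaw -0.9508811577331664 mid [ 542.99112378 -214.96271584] front yaw -0.9551763630452977
wrist holes [(np.float64(276.85985748218525), np.float64(355.812351543943)), (np.float64(372.3712336554861), np.float64(355.1915861284821))] [[463.5, -185.2], [543.4, -129.9]] 97.10669703993041
yaw -4.106796253527583 -0.9652035999377899
holes mid in tool-yaw axes [-155.33871461   -0.33303541]
coupon y edges [-3.09284783e+01  1.61562733e-02  3.07197185e+01] z 111.50552022033582 tail x 31.713489833339764 slope [-1.09095127e-01  1.13608608e+02]
```

```bash
python3 -m creep '-0.7 -0.012 0 0 0 -0.0025;-0.67 0 0 0 0 0;0 0 0.5 0 0 0;0 0 0.5 0 0 0;0 0 0 0 0 0;0 0 0 0 0 0'
python3 - <<'E'
from h import *
R=lambda y:np.array([[np.cos(y),np.sin(y)],[-np.sin(y),np.cos(y)]])
c=cam("wrist"); s=manip.read_state(); t=s["eef_pos"]; w=c["W"].reshape(-1,3); l=(w[:,:2]-t[:2])@R(s["eef_rot"][2]).T
k=(abs(w[:,2]-t[2]-8)<15)&(abs(l[:,1])<18)&(l[:,0]>-120)&(l[:,0]<60); x=l[k,0]; z=w[k,2]-t[2]
for a in range(-120,40,10):
    j=(x>a)&(x<a+10)
    if j.sum()>20: print(a,j.sum(),np.median(z[j]).round(1))
save(c,"w3.png")
c=cam("scene"); cv2.imwrite("pics/s3.png",cv2.resize(c["color"][170:290,280:460,::-1],(780,520),interpolation=cv2.INTER_CUBIC))
E
```

```text
clock: 6.78
eef_pos: [446.6, -75.3, 64.1]
eef_rot: [3.141, 0.001, 2.177]
wrist_force: [0.0, -1.4, -1.5]
finger_gap: 44.5
finger_force: 40.0
-90 238 6.8
-80 750 7.0
-70 762 7.1
-60 393 7.3
-40 62 7.2
-30 889 7.6
-20 938 7.7
-10 964 7.8
0 1019 7.9
10 1050 8.0
20 1108 8.0
30 466 6.2
```

View pics/s3.png

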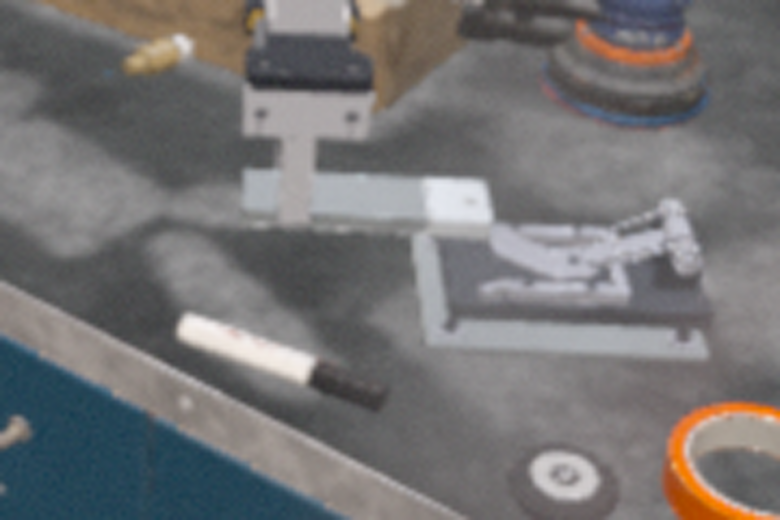

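The scene crop shows the coupon held level, with its bare end at (460,205) just in front of the arm's lip at (500,240). I'll lower it gently onto the bed.

```bash
python3 -m creep '0 0 0.4 0 0 0;0 0 0.4 0 0 0;0 0 0.075 0 0 0;0 0 0 0 0 0'; python3 -m creep '0 0 0.025 0 0 0;0 0 0.025 0 0 0;0 0 0 0 0 0'
```

```text
clock: 7.38
eef_pos: [446.5, -75.6, 29.0]
eef_rot: [3.141, 0.0, 2.177]
wrist_force: [-0.3, 0.5, -2.6]
finger_gap: 44.7
finger_force: 40.0
clock: 7.75
eef_pos: [446.3, -75.6, 26.6]
eef_rot: [3.141, 0.0, 2.177]
wrist_force: [0.7, -0.3, -1.6]
finger_gap: 44.2
finger_force: 40.0
```

```bash
python3 -m creep '0 0 0.02 0 0 0;0 0 0 0 0 0'; python3 -m creep '0 0 0.015 0 0 0;0 0 0 0 0 0'
```

```text
clock: 8.0
eef_pos: [446.2, -75.6, 25.7]
eef_rot: [3.142, 0.0, 2.177]
wrist_force: [-0.0, 0.3, -0.5]
finger_gap: 44.7
finger_force: 40.0
clock: 8.25
eef_pos: [446.2, -75.5, 25.1]
eef_rot: [3.141, 0.0, 2.177]
wrist_force: [0.0, -0.1, -0.8]
finger_gap: 44.1
finger_force: 40.0
```

```bash
python3 -m creep '-0.2 0 0 0 0 0;-0.2 0 0 0 0 0;-0.2 0 0 0 0 0;0 0 0 0 0 0'; python3 -m creep '-0.2 0 0 0 0 0;-0.2 0 0 0 0 0;-0.2 0 0 0 0 0;0 0 0 0 0 0'
```

```text
clock: 8.75
eef_pos: [460.5, -96.1, 25.2]
eef_rot: [3.141, 0.001, 2.176]
wrist_force: [1.2, -3.3, 1.3]
finger_gap: 44.3
finger_force: 40.0
clock: 9.25
eef_pos: [472.4, -113.9, 24.9]
eef_rot: [-3.14, -0.004, 2.177]
wrist_force: [-9.3, 10.8, 12.2]
finger_gap: 44.2
finger_force: 40.0
```

```bash
python3 -m creep '-0.2 0 0 0 0 0;-0.2 0 0 0 0 0;0 0 0 0 0 0'; python3 -m creep '-0.15 0 0 0 0 0;-0.1 0 0 0 0 0;0 0 0 0 0 0'
python3 - <<'E'
from h import *
c=cam("wrist"); s=manip.read_state(); t=s["eef_pos"]; y=s["eef_rot"][2]
R=np.array([[np.cos(y),np.sin(y)],[-np.sin(y),np.cos(y)]])
w=c["W"].reshape(-1,3); l=(w[:,:2]-t[:2])@R.T
k=(abs(w[:,2]-t[2]-8)<6)&(abs(l[:,1])<18)&(l[:,0]>-20)&(l[:,0]<60)
print("tail x",np.percentile(l[k,0],[99,99.8]),np.polyfit(l[k,0],w[k,2],1))
E
```

```text
clock: 9.62
eef_pos: [481.9, -127.0, 25.5]
eef_rot: [-3.141, -0.004, 2.177]
wrist_force: [-10.5, 13.2, 16.6]
finger_gap: 44.6
finger_force: 40.0
clock: 10.0
eef_pos: [487.3, -134.7, 25.5]
eef_rot: [-3.141, -0.004, 2.177]
wrist_force: [-11.2, 16.2, 20.0]
finger_gap: 44.1
finger_force: 40.0
tail x [31.73893957 31.87908198] [-8.59589033e-03  3.35222447e+01]
```

```bash
python3 -m creep '-0.1 0 0 0 0 0;0 0 0 0 0 0'; python3 -m creep '-0.05 0 0 0 0 0;0 0 0 0 0 0';python3 -m creep '-0.05 0 0 0 0 0;0 0 0 0 0 0'
```

```text
clock: 10.3
eef_pos: [489.7, -138.0, 25.6]
eef_rot: [-3.141, -0.004, 2.177]
wrist_force: [-11.6, 15.2, 19.5]
finger_gap: 44.5
finger_force: 40.0
clock: 10.55
eef_pos: [490.7, -139.4, 25.5]
eef_rot: [-3.141, -0.005, 2.177]
wrist_force: [-12.4, 17.1, 19.8]
finger_gap: 44.4
finger_force: 40.0
clock: 10.8
eef_pos: [491.3, -140.4, 25.5]
eef_rot: [-3.14, -0.006, 2.177]
wrist_force: [-16.3, 23.2, 25.3]
finger_gap: 44.5
finger_force: 40.0
```

```bash
python3 -m creep '-0.05 0 0 0 0 0;0 0 0 0 0 0';python3 -m creep '-0.05 0 0 0 0 0;0 0 0 0 0 0'
python3 - <<'E'
from h import *
c=cam("wrist"); s=manip.read_state(); t=s["eef_pos"]; y=s["eef_rot"][2]
R=np.array([[np.cos(y),np.sin(y)],[-np.sin(y),np.cos(y)]])
w=c["W"].reshape(-1,3); l=(w[:,:2]-t[:2])@R.T
k=(abs(w[:,2]-t[2]-8)<6)&(abs(l[:,1])<18)&(l[:,0]>-20)&(l[:,0]<60)
print("tail x",np.percentile(l[k,0],[99,99.8]),np.polyfit(l[k,0],w[k,2],1))
c=cam("scene"); cv2.imwrite("pics/s4.png",cv2.resize(c["color"][170:290,280:460,::-1],(780,520),interpolation=cv2.INTER_CUBIC))
E
```

```text
clock: 11.05
eef_pos: [491.6, -140.8, 25.4]
eef_rot: [-3.14, -0.009, 2.177]
wrist_force: [-21.7, 31.9, 31.3]
finger_gap: 44.8
finger_force: 40.0
clock: 11.3
eef_pos: [492.6, -142.4, 25.0]
eef_rot: [-3.14, -0.01, 2.177]
wrist_force: [-19.3, 32.4, 27.2]
finger_gap: 44.6
finger_force: 40.0
tail x [34.16186283 34.31310989] [-6.95212904e-03  3.35658501e+01]
```

View pics/s4.png

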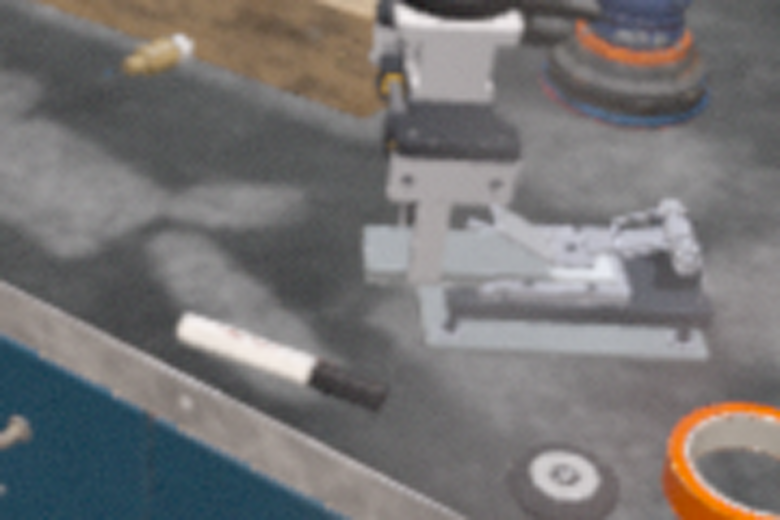

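The coupon has stopped. The push force rose to about 38 N and the grip slid 2.4 mm along it, after about 80 mm of travel against the 81 expected. The scene crop shows the arm riding on the bare end at (600,265), right at the stop. I'll ease the load, release and lift straight up.

```bash
python3 -m creep '0.04 0 -0.02 0 0 0;0 0 0 0 0 0'; python3 -m creep '0 0 0 0 0 0;0 0 0 0 0 0;0 0 0 0 0 0;0 0 0 0 0 0' 0.2 ; python3 -m creep '0 0 -0.2 0 0 0;0 0 -0.5 0 0 0;0 0 -0.9 0 0 0;0 0 -0.9 0 0 0;0 0 -0.9 0 0 0;0.6 0 -0.5 0 0 0;0.9 0 0 0 0 0;0.9 0 0 0 0 0;0 0 0 0 0 0;0 0 0 0 0 0'
python3 - <<'E'
from h import *
c=cam("wrist"); save(c,"w5.png"); np.save("w5.npy",c["W"])
c=cam("scene"); cv2.imwrite("pics/s5.png",cv2.resize(c["color"][170:290,280:460,::-1],(780,520),interpolation=cv2.INTER_CUBIC))
W=cam("top")
save(W,"top5.png"); np.save("top5.npy",W["W"])
E
```

```text
clock: 11.65
eef_pos: [492.2, -142.5, 25.1]
eef_rot: [-3.14, -0.007, 2.177]
wrist_force: [-10.9, 18.3, 8.4]
finger_gap: 44.6
finger_force: 40.0
clock: 12.15
eef_pos: [494.3, -145.1, 25.9]
eef_rot: [3.142, 0.0, 2.177]
wrist_force: [-0.5, 1.1, -1.0]
finger_gap: 75.0
finger_force: 0.0
clock: 13.4
eef_pos: [440.0, -66.4, 182.3]
eef_rot: [3.141, 0.001, 2.177]
wrist_force: [0.1, -0.3, -0.1]
finger_gap: 75.1
finger_force: 0.0
```

View pics/s5.png

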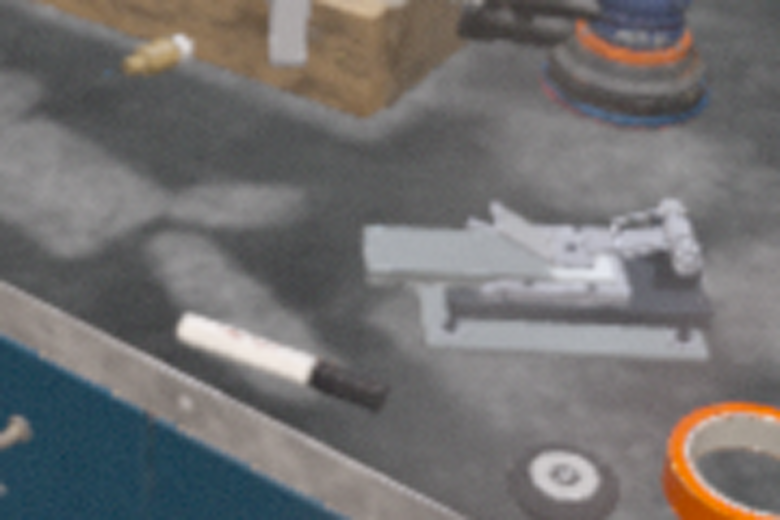

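View pics/w5.png

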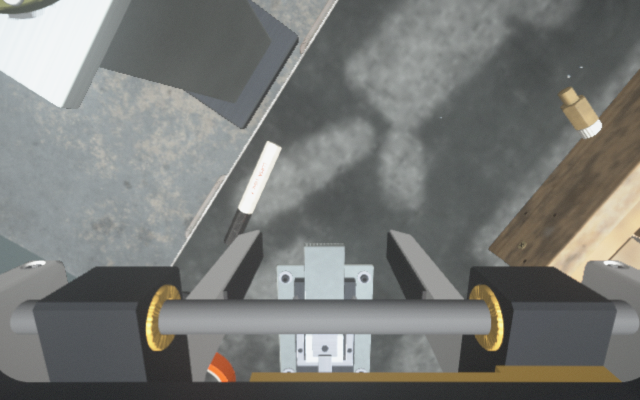

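The pictures show the coupon under the arm between the rails, straight and untouched by the gripper. Its tail edge is at row 246 and the plate's front at row 266 in the wrist view. The tail overhang is my numeric check that it is home: it should be 35 mm beyond the plate front.

```bash
python3 - <<'E'
from h import *
W=np.load("w5.npy").reshape(-1,3); y=-.965; u=np.array([np.cos(y),np.sin(y)]); n=np.array([-u[1],u[0]])
o=np.array([534.2,-203.3]); x=(W[:,:2]-o)@u; v=(W[:,:2]-o)@n; z=W[:,2]
t=(abs(v)<18)&(z>28)&(z<40)&(x>-130)&(x<-60); print("tail x",np.percentile(x[t],[.3,1]),"top z",np.median(z[t]),np.polyfit(x[t],z[t],1))
p=(abs(v)>33)&(abs(v)<52)&(z>4)&(z<13)&(x>-100)&(x<0); print("plate front x",np.percentile(x[p],[.5,2]),np.median(z[p]))
b=(x<-75)&(x>-103)&(z>28)&(z<40)&(abs(v)<40); print("coupon v",np.percentile(v[b],[1,99]))
c=manip.camera("wrist")
q=ray(c,[(306,245.5),(343,245.5)],34); r=ray(c,[(280,265.5),(370,265.5)],8)
print("rays tail",(q[:,:2]-o)@u,"plate",(r[:,:2]-o)@u)
A=cv2.imread("pics/top1.png").astype(int); B=cv2.imread("pics/top5.png").astype(int)
# hole px of plate, bare end bar gap
g=c["color"][300:375,285:365]; cv2.imwrite("pics/w6.png",cv2.resize(g[:,:,::-1],(640,600),interpolation=cv2.INTER_CUBIC))
E
```

```text
tail x [-108.52918734 -108.30822368] top z 33.48388670443191 [6.35165160e-03 3.39676367e+01]
plate front x [-73.39261397 -73.02942612] 7.4567639988501355
coupon v [-21.85142437  22.92212739]
rays tail [-109.24562885 -109.18093686] plate [-73.45700172 -73.28136101]
```

View pics/w6.png

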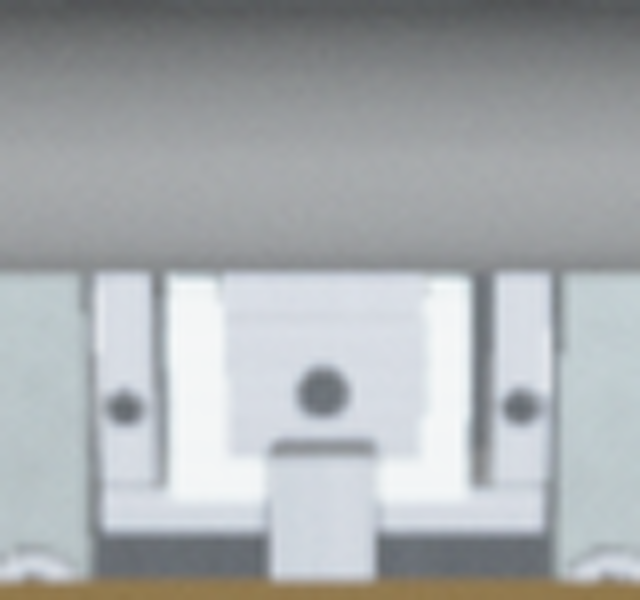

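The bare end sits against the stop bar at row 495 of the crop with no gap, between the rails and under the shoe. The tail is 35.1 mm beyond the plate front by depth (35.8 mm by pixel rays) against 35 expected, and the coupon lies flat with its top at z 33.5. I'm handing in.

```bash
python3 -c "
from cell import manip
print(manip.sign_off())"
```

```text
the job is handed in; nothing more can be done
None
```

The coupon is home against the stop, flat between the guide rails with the sprung arm bearing on its bare drilled end; I touched nothing else on the bench, and handed the job in about 13.5 s into the 48 s limit.

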